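Uncap the child-resistant solvent can and park its cap in the drip tray

ROBOT

A 6-joint arm with a two-finger parallel gripper is mounted at the origin on a cart in front of the work surface, level with it; the furniture and walls round the work are solid. World frame = base frame: x ahead of the robot, y to its left, z up, the work surface at z = 0. Lengths are in m, angles in rad, forces in N, time in s.
With the tool pointing down it reaches from about 0.375 to 0.9 m from the base axis. Payload 3.1 kg.
Tool frame: the origin (TCP) lies on the centre line of the jaws, within the pads' length; the fingertips stand 17 mm ahead of it and the grasp point (between the pads) lies 2 mm behind it; y points along the fingers, z is the direction in which the jaws open and shut, and the axes are right-handed (so a half turn about y gives the same grasp; the last joint's range is limited). The gripper opens to 85 mm and grips with 20 to 120 N. Pads are 22 mm wide; open, the fingers measure 114 mm over their backs; the gripper's body (76 mm by 85 mm) begins 54 mm behind the grasp point. The pads swing forward as they close: fully open they stand 13 mm farther back than shut.
Start: joints at [0.996, 0.527, 1.433, -0, 1.181, -0.178], TCP at [0.242, 0.576, 0.248] pointing down, gripper open.
Joint ranges: [-3.08, 3.08], [-0.75, 2.2], [0.22, 2.44], [-1.43, 4.57], [0, 2.65], [-2.85, 2.85]. Speed limits (rad/s): [2.79, 2.79, 3.14, 3.14, 3.14, 3.14].

INTERFACE

Orientations are given as a unit quaternion [x, y, z, w].
In Python, from station import manip gives the robot as it stands.
- The arm moves only by the shell command python3 -m handwheel 'ROWS' [FORCE]. ROWS is JSON, one flat list of numbers, 7 for each row, row after row: the shift along the tool's x, y, z in cm, then the turn, a rotation vector about the tool's x, y, z in rad, then the finger opening in cm, from 0 to 8.54. A call has 1 to 10 rows; each row is the pose to reach, as a shift and turn from the pose commanded when the call began, along the tool's axes at that moment; what a row does not reach only later rows make up. A row lasts 1/12 s, in which the tool goes at most 41.7 mm and 7.16 degrees, less where a joint would pass 70% of its speed; a pose out of reach is approached as far as the arm can. A call with a gripper value outside its range is refused whole. The fingers move at their own pace and stop on an object; FORCE is the grip in N (left out, the last holds). Time passes only in rows, so rows that repeat a pose let the fingers close. It gives the time, the measured TCP pose, the force and the opening at its end, in the units of the state.
- manip.sense(): the state, without advancing time (a new reading comes with each control period).
- manip.snapshot(name): name is "side" or "top"; returns a dict with "frame" (384x512x3 uint8, red, green, blue), "depth" (384x512 float32, m along the optical axis (not along the pixel's ray), 0 where there is no reading), "camera_matrix" (3x3 intrinsics, pixels), "k1" (the pictures are not rectified: a ray, as slopes to the right and down, at radius r is drawn at 1 + k1 r^2 times it, then the intrinsics apply), "rvec" (rotation vector, rad) and "tvec" (3), from world to camera coordinates, as OpenCV has them. Camera axes: x right, y down, z forward; pixel columns grow to the right and rows downward; lengths in m; the calibration is good to about 2 mm. A picture is of the moment at which its call begins.
- manip.sign_off(): hands the job in, once; it reports no verdict.
The state is a dict: "t": time; "q": joint angles; "qd": joint speeds; "tau": joint torques, N m; "tcp_pos": TCP position; "tool_rot": TCP orientation; "force": force on the tool from outside, world axes, zero at the start; "ft_torque": the same for the moment, N m; "finger_gap": opening from 0.0 (shut) to 1.0 (fully open).
Only numpy, scipy, OpenCV 4.12 (cv2) and the standard library are available. Lean on these libraries where they do the work, as an engineer would, in place of code of your own. Each camera call takes 0.05 s, during which the arm holds its last target.

TASK

Open the solvent can for rinsing parts: first fold its carrying handle right back so that it is clear of the cap, then push the red child-resistant cap down along the leaning neck and, while pushing, turn it anticlockwise until it comes free. Lift the cap off and set it down, without dropping it, right way up and flat on the floor of the drip tray beside the rinse cup; leave the handle folded back and do not disturb the cup or anything else on the bench.

Things in the scene. Friction and masses are not known exactly. Their poses are not given: they have to be found in the camera images.
- solvent_can: White plastic solvent can with an orange-banded label, 130 mm deep (x), 104 wide, 160 high, clamped in a steel bench bracket (150 x 124 mm) so that it cannot move or turn. Origin: centre of the bracket's underside; z up, -x is its front. The neck stands square on the sloping front shoulder: its axis leans 25 degrees from vertical to the front, along (-0.423, 0, 0.906) in the can's frame.
- cap_seat (a point): Point on the neck axis of the can, at the underside of the cap's skirt while the cap is on: (-34, 0, 152) mm in the can's frame, 9 mm above the sloping shoulder (the cap has up to 2 mm of play on the neck). Its axes are those of the can.
- cap: Red ribbed child-resistant cap, 60 mm diameter, 40 mm high, about 90 g. Origin: centre of its underside; z: its axis, out through the top (white arrows). The red shell rides on a hidden inner cap that three bayonet lugs hold on the neck. Not pressed, the shell only clicks round on the inner cap, whichever way it is turned; pressed 3 mm or more along its axis it drives the inner cap.
- cap_press (a joint): How far the red shell is pushed down its axis on the inner cap, in m: 0 at rest, 0.005 at the stop, spring 1.6 N per mm (8 N at the stop, up to 15 N while the drive teeth stand crest on crest); down to -0.0015 when pulled up.
- neck_thread (a joint): Turn of the inner cap on the neck, in rad: 0 fastened, 1.05 undone (stop). It grows as the pressed shell is turned anticlockwise (seen looking at the cap's top): after up to 20 degrees of lost motion the inner cap follows, against about 0.2 N m, and stays where it is left. From 0.8 on the whole cap lifts straight off along the neck axis.
- can_handle (a joint): Swing handle of the can, in rad: 0 as it stands along the neck axis right over the cap (stop), growing as it is folded back over the can's top; 0.44 upright, 2.01 level behind the can, 2.15 at its stop. It stays where it is left (stiff pivot, about 0.1 N m).
- handle_hinge (a point): Middle of the handle's pivot line, (-12, 0, 130) mm in the can's frame; the pivots lie along the can's y. Its axes are those of the can.
- handle_grip (a point): Centre of the handle's black grip: a round bar along the can's y, 20 mm thick and 72 mm long, 115 mm from the pivot line. Two 6 mm steel side wires at y = -58 and +58 mm carry it. The bar clears the top of the cap by about 35 mm.
- drip_tray: Shallow rectangular steel drip tray with a pale absorbent pad, 240 mm (its x) by 160 mm (y), rim 14 mm high, walls and floor 3 mm thick, fixed to the bench. Origin: centre of its underside.
- rinse_cup: Whitish round parts cup, 56 mm diameter, 28 mm high, standing loose in the drip tray, nearer one end or about the middle. Origin: centre of its underside.
- gauge_case: Closed wooden gauge case, 122 x 190 x 47 mm, behind the work. Origin: centre of its underside. Leave it alone.
- tape_roll: Roll of masking tape lying flat, 100 mm diameter, 25 mm high, behind the work. Leave it alone.
- marker: Marker pen lying near the bench's front edge, 135 mm along its y, 16 mm thick. Leave it alone.
- dust_brush: Brush with a wooden handle lying near the bench's front edge, 148 mm along its x, 30 mm wide, 10 mm high. Leave it alone.
- calculator: Calculator, 140 x 88 x 21 mm, left of the work. Leave it alone.
- safety_glasses: Brown-rimmed spectacles, 141 x 142 x 42 mm, behind on the left. Leave them alone.
- screwdriver_2: Screwdriver with a yellow handle, 149 mm along its x, 16 mm thick, behind on the right. Leave it alone.
Mind the look-alikes: they are no part of the job. Leave any purple look-alike of the cap alone.

How it is judged:
On the way, in this order (a step that is already met when the one before it is completed fails the run):
1. the handle is folded right back behind the can (more than 1.75 rad) (value of joint can_handle above 1.75 rad), for 0.2 s.
2. the cap, still on the neck and pressed down more than 1.5 mm, has been turned more than 0.7 rad (value of joint neck_thread above 0.7 rad and value of joint cap_press above 0.0015 m and distance between cap and cap_seat below 0.012 m), for 0.05 s.
3. the cap is lifted clear of the neck (more than 50 mm) (distance between cap and cap_seat above 0.05 m), for 0.1 s.
At the end, for the whole second after the job is handed in: Cap at rest on the drip tray's floor, top up (axis within 0.12 rad of vertical, underside under 8 mm above the tray's underside, wholly inside the rim); handle folded back beyond 1.7 rad, neck thread undone beyond 0.7 rad; cup upright within 20 mm of its start (value of joint can_handle above 1.7 rad and value of joint neck_thread above 0.7 rad and angle between cap's own z axis and vertical below 0.12 rad and z of cap in the frame of drip_tray below 0.008 m and x of cap in the frame of drip_tray between -0.09 and 0.09 m and y of cap in the frame of drip_tray between -0.052 and 0.052 m and linear speed of cap below 0.01 m/s and height (world z) of cap above 0 m and angle between rinse_cup's own z axis and vertical below 0.15 rad and distance of rinse_cup from where it was at the start of the episode below 0.02 m); the robot touches nothing.
It fails at once if the rinse cup is pushed more than 20 mm or tipped (distance of rinse_cup from where it was at the start of the episode above 0.02 m or angle between rinse_cup's own z axis and vertical above 0.4 rad).
It fails at once if a bystander is moved more than 30 mm (distance of any of gauge_case, tape_roll, marker, dust_brush, calculator, safety_glasses, screwdriver_2 from where it was at the start of the episode above 0.03 m).
It fails at once if the cap is let fall (moves faster than 0.5 m/s, as after a drop of 13 mm, with no finger on it) (linear speed of cap above 0.5 m/s and contact force between the fingers and cap below 0.05 N).
It also fails if it takes over 58 s, if anything falls off the work surface, if the arm or the gripper's body presses on something with over 40 N, if the wrist force passes 120 N, or if a joint passes its speed limit or range.

## Working session

There is one attempt and no reset: what is moved stays moved. The work goes in short steps, Python scripts to look and compute and a shell command to move; the robot and the scene stay as the last step left them, time stands still between calls to the robot, and variables do not carry over. Pictures are saved under pics/ and viewed, and the job is handed in when it is done.

```bash
ls; mkdir -p pics
cat > h.py <<'E'
import numpy as np, cv2
from station import manip
from scipy.spatial.transform import Rotation as R
def snap(n):
    s=manip.snapshot(n); np.savez('last_%s.npz'%n,**s); return s
def load(n): return dict(np.load('last_%s.npz'%n))
def cam(s):
    Rm,_=cv2.Rodrigues(np.array(s['rvec'],float)); return Rm,np.array(s['tvec'],float).reshape(3)
def rays(s,uv):
    K=np.array(s['camera_matrix']);d=np.array([float(s['k1']),0,0,0])
    uv=np.asarray(uv,float).reshape(-1,1,2)
    p=cv2.undistortPoints(uv,K,d)[:,0]
    Rm,t=cam(s); d=np.c_[p,np.ones(len(p))]@Rm; c=-Rm.T@t
    return c,d   # d scaled so depth=1
def onplane(s,uv,z):
    c,d=rays(s,uv); return c+d*((z-c[2])/d[:,2])[:,None]
def bydepth(s,uv):
    c,d=rays(s,uv); uv=np.asarray(uv,int).reshape(-1,2); z=s['depth'][uv[:,1],uv[:,0]]
    return c+d*z[:,None]
def proj(s,P):
    K=np.array(s['camera_matrix']);d=np.array([float(s['k1']),0,0,0])
    return cv2.projectPoints(np.asarray(P,float).reshape(-1,1,3),np.array(s['rvec'],float),np.array(s['tvec'],float),K,d)[0][:,0]
E
python3 - <<'E'
from h import *
print(manip.sense())
for n in('side','top'):
    s=snap(n); cv2.imwrite(f'pics/{n}0.png',cv2.resize(s['frame'][:,:,::-1],(800,600)))
    print(n,rays(s,[[256,192]]),s['k1'],s['camera_matrix'])
E
```

```text
pics
{'t': 0.0, 'q': array([ 9.95506019e-01,  5.28496079e-01,  1.43391422e+00,  9.56982226e-06,
        1.18139934e+00, -1.78521411e-01]), 'qd': array([-1.01453423e-03, -9.52151127e-04, -1.68031984e-04,  3.09839278e-05,
        3.32934024e-04,  4.61377121e-04]), 'tau': array([-2.74853874e-04, -4.42350805e+01, -1.78021199e+01, -1.20404975e-04,
        8.37752013e-03,  7.84984366e-06]), 'tcp_pos': array([0.24112863, 0.57586865, 0.24731142]), 'tool_rot': array([ 0.69396475, -0.13965322,  0.13907044, -0.69250944]), 'force': array([ 0.20172086, -0.15262586,  0.09345649]), 'ft_torque': array([ 0.03012313, -0.02516372,  0.00837865]), 'finger_gap': 1.0006752974552429}
side (array([0.36946819, 1.6116657 , 0.81786428]), array([[ 0.12369053, -0.89606103, -0.42645724]])) -0.0025310916047124434 [[465.73947224   0.         253.23735152]
 [  0.         465.73947224 188.53643066]
 [  0.           0.           1.        ]]
top (array([0.42776872, 0.21740404, 1.22964175]), array([[ 0.14736089, -0.03414654, -0.98850379]])) -0.07664590399679069 [[347.39054989   0.         255.17708885]
 [  0.         347.39054989 190.63878607]
 [  0.           0.           1.        ]]
```

View pics/side0.png

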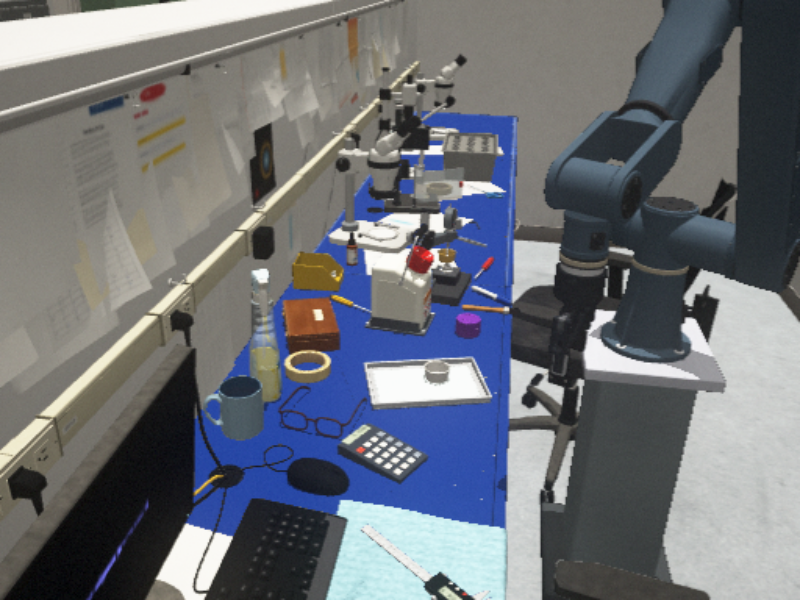

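View pics/top0.png

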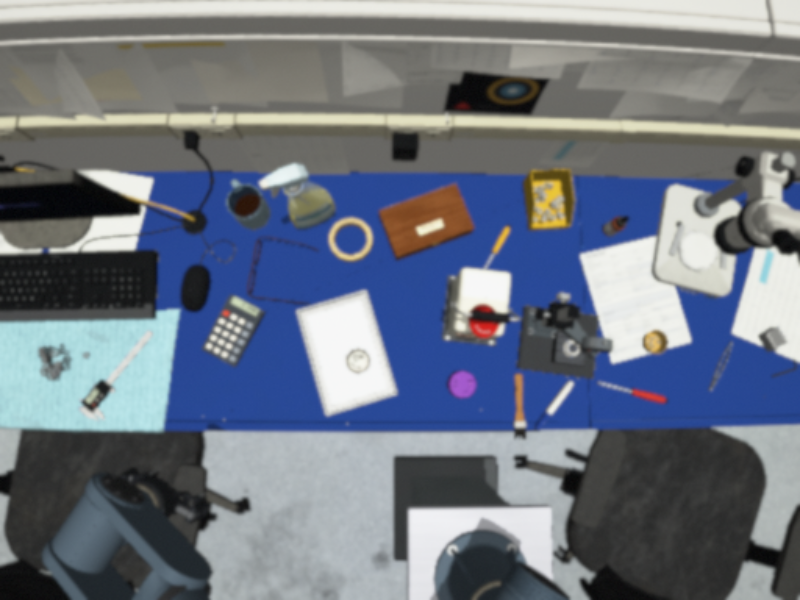

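Candidates for the cap in the top view (800x600 image): the red cap at (485,320) under the black grip, the purple look-alike at (462,384), and the red screwdriver at (640,393). In the side view, red is at (420,260) and purple at (467,325). I'm choosing the red one on the white can, and will check it in a close crop.

Run:
```python
from h import *
s=load('side');t=load('top')
a=s['frame'][145:235,225:315,::-1]; b=t['frame'][155:245,265:355,::-1]
cv2.imwrite('pics/crop0.png',np.hstack([cv2.resize(a,(400,400)),cv2.resize(b,(400,400))]))
# depth points
d=t['depth']; 
for uv in [(310,180),(310,190),(320,205),(305,205),(310,207),(295,203),(229,231),(205,210),(295,246)]:
    print(uv,bydepth(t,[uv])[0].round(4))
hsv=cv2.cvtColor(t['frame'],cv2.COLOR_RGB2HSV)
hs=cv2.cvtColor(s['frame'],cv2.COLOR_RGB2HSV)
# tray: white & depth near 0.003..0.02
vv,uu=np.mgrid[0:384,0:512]
P=bydepth(t,np.c_[uu.ravel(),vv.ravel()]).reshape(384,512,3); np.save('Ptop.npy',P)
PS=bydepth(s,np.c_[uu.ravel(),vv.ravel()]).reshape(384,512,3); np.save('Pside.npy',PS)
m=((hsv[...,1]<60)&(hsv[...,2]>140)&(P[...,2]<0.03)&(uu>180)&(uu<262)&(vv>175)&(vv<275)).astype(np.uint8)
cs,_=cv2.findContours(m,cv2.RETR_EXTERNAL,cv2.CHAIN_APPROX_NONE); c=max(cs,key=cv2.contourArea)
w=onplane(t,c[:,0],0.012)[:,:2].astype(np.float32)
print('tray rect',cv2.minAreaRect(w*1000))
# can bracket base
for n,S,Q,h in(('top',t,P,hsv),('side',s,PS,hs)):
    m=(Q[...,0]>.4)&(Q[...,0]<.75)&(Q[...,1]<0.1)&(Q[...,1]>-.2)&(Q[...,2]>0.10)&(h[...,1]<60)&(h[...,2]>140)
    q=Q[m]; print(n,len(q),q.min(0),q.max(0),np.median(q,0))
    hi=q[q[:,2]>0.155]; print('  >155mm',len(hi), np.median(hi,0), cv2.minAreaRect((hi[:,:2]*1000).astype(np.float32)))
    r=((h[...,0]<8)|(h[...,0]>172))&(h[...,1]>170)&(h[...,2]>60)&(Q[...,0]>.4)&(Q[...,0]<.75)&(Q[...,1]<0.1)&(Q[...,1]>-.2)&(Q[...,2]>.1)
    print('  red',r.sum(),Q[r].min(0),Q[r].max(0),np.median(Q[r],0), np.argwhere(r).mean(0)[::-1])
```

```text
(310, 180) [0.6263 0.0098 0.1592]
(310, 190) [0.5939 0.0112 0.1622]
(320, 205) [ 5.372e-01 -3.000e-04  2.472e-01]
(305, 205) [0.5431 0.0336 0.1935]
(310, 207) [0.5379 0.017  0.1855]
(295, 203) [0.5551 0.0564 0.1429]
(229, 231) [0.4719 0.27   0.0033]
(205, 210) [0.5454 0.3552 0.0051]
(295, 246) [0.4196 0.0429 0.0352]
tray rect ((493.1705322265625, 297.1567077636719), (248.36207580566406, 168.273681640625), 16.86911964416504)
top 999 [ 0.50648865 -0.19966253  0.11326862] [0.65658943 0.07431056 0.24629185] [0.60109215 0.01806073 0.15803213]
  >155mm 688 [0.61344094 0.00953768 0.15941682] ((584.070068359375, -70.6934814453125), (279.31134033203125, 112.21733093261719), 80.85946655273438)
  red 147 [ 0.51424932 -0.00487724  0.17243195] [0.57249038 0.04789189 0.24889639] [0.53767135 0.02212598 0.18669402] [308.92517007 206.48979592]
side 478 [ 0.4911241  -0.19930329  0.10567392] [0.65325486 0.08154236 0.24532116] [0.58874355 0.04708073 0.1563061 ]
  >155mm 254 [0.60552953 0.02295941 0.16121063] ((571.9260864257812, -60.4412841796875), (278.3482360839844, 135.2549285888672), 83.38199615478516)
  red 104 [ 0.51620222 -0.00807473  0.15052254] [0.5668818  0.05414786 0.20314204] [0.54189492 0.03893852 0.18608498] [269.         164.60576923]
```

View pics/crop0.png

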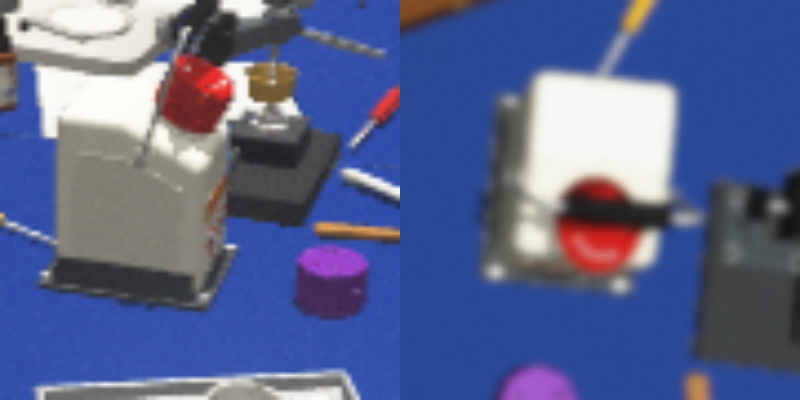

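Confirmed: the red cap sits under the black grip on the white can, and the purple one is the look-alike. Next is the can pose.

Run:
```python
from h import *
s=load('side');t=load('top');P=np.load('Ptop.npy');Q=np.load('Pside.npy')
def box(Q,lo,hi): return np.all((Q>lo)&(Q<hi),axis=2)
m=box(Q,[.45,.0,.05],[.68,.12,.12]); q=Q[m]
# left face
for it in range(4):
    c=q.mean(0); u,_,v=np.linalg.svd(q-c); n=v[2]; r=(q-c)@n; q=q[abs(r)<max(0.003,1.5*r.std())]
print('side face',len(q),c,n,'yaw',np.degrees(np.arctan2(n[0],n[1])),r.std(), q.min(0),q.max(0))
# top white flat
hsv=cv2.cvtColor(t['frame'],cv2.COLOR_RGB2HSV)
m=(box(P,[.5,-.08,.145],[.7,.1,.175])&(hsv[...,1]<70)).astype(np.uint8)
cs,_=cv2.findContours(m,0,1);c=max(cs,key=cv2.contourArea);w=onplane(t,c[:,0],.158)[:,:2]
print('top rect',cv2.minAreaRect((w*1000).astype(np.float32)))
hgt=P[m>0];print(hgt.min(0),hgt.max(0),np.median(hgt[:,2]))
# bracket: region between z .0 and .05 nonblue near
m=(box(P,[.45,-.08,-.01],[.72,.13,.3])&~((hsv[...,0]>105)&(hsv[...,0]<130)&(hsv[...,1]>150))).astype(np.uint8)
cv2.imwrite('pics/m.png',cv2.resize(m[150:240,260:350]*255,(540,540),interpolation=0))
# corners bracket from manual
print(onplane(t,[[265+495/400*0,0]],0.0).shape)
# black grip
m=box(P,[.45,-.1,.21],[.62,.1,.3])&(hsv[...,2]<110)
g=P[m];print('grip',len(g),g.min(0),g.max(0),np.median(g,0)); 
# top crop corner pixels at bracket (crop scale 4.444, offset 265,155): (492,272)->
for z in(0.0,0.004,.02):
  print(z,onplane(t,[[265+(495-400)/4.444,155+272/4.444],[265+(628-400)/4.444,155+290/4.444],[265+(500-400)/4.444,155+97/4.444]],z)[:,:2].round(4).tolist())
```

```text
side face 397 [0.59178767 0.06538858 0.08469119] [-0.09564501 -0.99541001  0.00330762] yaw -174.51152486965407 0.0025297127844543235 [0.52643117 0.05615822 0.05006715] [0.65267386 0.0743669  0.1199223 ]
top rect ((607.1888427734375, 12.338489532470703), (100.51327514648438, 90.47933959960938), 83.97303009033203)
[ 0.55194459 -0.04095152  0.14504921] [0.65658943 0.07435702 0.17327796] 0.15848547682586078
(1, 3)
grip 150 [ 0.53433703 -0.01577327  0.23741441] [0.5579372  0.05153059 0.25398577] [0.54526543 0.02020365 0.24842193]
0.0 [[0.5245, 0.0669], [0.51, -0.0402], [0.667, 0.0608]]
0.004 [[0.5241, 0.0674], [0.5097, -0.0394], [0.6663, 0.0613]]
0.02 [[0.5229, 0.0694], [0.5087, -0.036], [0.6631, 0.0634]]
```

Run:
```python
from h import *
s=load('side')
a=s['frame'][150:225,230:295,::-1]
cv2.imwrite('pics/crop1.png',cv2.resize(a,(520,600),interpolation=2))
```

```text
(no output)
```

View pics/crop1.png

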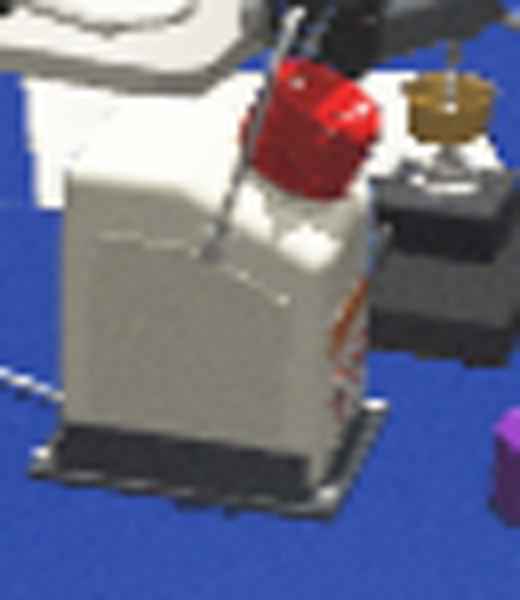

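```bash
cat >> h.py <<'E'
yaw=np.radians(-5.6); CC=np.array([.588,.0138,0]); RC=R.from_euler('z',yaw).as_matrix()
def can(p): return CC+RC@np.array(p,float)
def cv(v): return RC@np.array(v,float)
def frame(y,z):
    y=np.array(y,float);y/=np.linalg.norm(y);z=np.array(z,float);z-=y*(z@y);z/=np.linalg.norm(z)
    return np.c_[np.cross(y,z),y,z]
def rel(pos,M,st=None):
    st=st or manip.sense(); A=R.from_quat(st['tool_rot']).as_matrix()
    sh=A.T@(np.array(pos)-st['tcp_pos'])*100; rv=R.from_matrix(A.T@M).as_rotvec()
    print('shift cm',sh.round(2),'turn',rv.round(3),'| rows>=',max(np.linalg.norm(sh)/4.17,np.degrees(np.linalg.norm(rv))/7.16).round(1))
def st():
    s=manip.sense();A=R.from_quat(s['tool_rot']).as_matrix()
    print('t%.2f tcp'%s['t'],s['tcp_pos'].round(4),'q',s['q'].round(2),'F',s['force'].round(2),'M',s['ft_torque'].round(2),'gap',round(s['finger_gap'],3));print(A.round(3).tolist());return s
E
python3 - <<'E'
from h import *
s=st()
x=cv([1,0,0])
g=can([-12-115*np.sin(.436-.16),0,130+115*np.cos(.436-.16)])if 0 else None
for sg in(1,-1):
  M=frame([0,0,-1],sg*x); rel([.545,.0185,.30],M)
t=load('top');P=np.load('Ptop.npy')
# cup rim
sd=load('side')
a=t['frame'][175:275,185:265,::-1];b=sd['frame'][220:265,225:320,::-1]
cv2.imwrite('pics/crop2.png',np.hstack([cv2.resize(a,(400,500)),cv2.resize(b,(400,500))]))
# obstacles heights in surroundings of the can
for n,P in(('top',P),('side',np.load('Pside.npy'))):
  m=(P[...,0]>.4)&(P[...,0]<.9)&(P[...,1]>-.16)&(P[...,1]<-.045)&(P[...,2]>.03); q=P[m]; print(n,q.min(0),q.max(0))
  for lo in(.05,.1,.15,.2): 
    k=q[q[:,2]>lo]; print(lo,len(k), k.min(0).round(3) if len(k) else '',k.max(0).round(3) if len(k) else '')
E
```

```text
t0.10 tcp [0.2412 0.5759 0.2474] q [ 1.    0.53  1.43  0.    1.18 -0.18] F [-0.02 -0.18 -0.4 ] M [0.05 0.01 0.  ] gap 1.001
[[0.922, -0.001, 0.386], [-0.386, -0.002, 0.922], [-0.0, -1.0, -0.002]]
shift cm [ 49.56  -5.2  -39.68] turn [2.000e-03 1.272e+00 1.000e-03] | rows>= 15.3
shift cm [ 49.56  -5.2  -39.68] turn [ 1.00e-03 -1.87e+00 -2.00e-03] | rows>= 15.3
top [ 0.44605624 -0.15998775  0.03000312] [ 0.89999021 -0.04514129  0.72657736]
0.05 3429 [ 0.476 -0.16   0.05 ] [ 0.9   -0.045  0.727]
0.1 3309 [ 0.519 -0.16   0.102] [ 0.9   -0.045  0.727]
0.15 3294 [ 0.519 -0.16   0.151] [ 0.9   -0.045  0.727]
0.2 2968 [ 0.543 -0.16   0.2  ] [ 0.9   -0.045  0.727]
side [ 0.44345186 -0.15997445  0.03010802] [ 0.89992116 -0.04503521  0.72684351]
0.05 700 [ 0.473 -0.16   0.05 ] [ 0.9   -0.045  0.727]
0.1 585 [ 0.508 -0.16   0.145] [ 0.9   -0.045  0.727]
0.15 579 [ 0.508 -0.16   0.15 ] [ 0.9   -0.045  0.727]
0.2 435 [ 0.542 -0.16   0.204] [ 0.9   -0.045  0.727]
```

View pics/crop2.png

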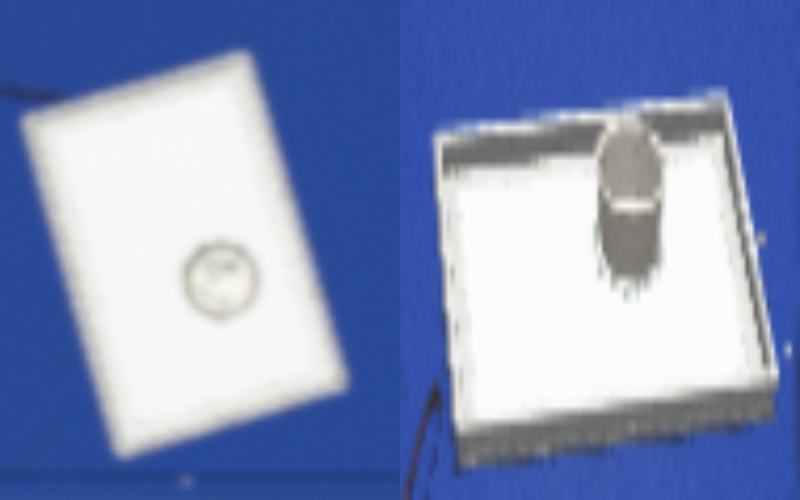

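Run:
```python
from h import *
t=load('top')
c=onplane(t,[[229.2,230.8]],.03)[0];print('cup',c)
T=np.array([.4932,.2972,0]);RT=R.from_euler('z',16.87,degrees=True).as_matrix();print('cup in tray',RT.T@(c-T))
for n in('top','side'):
  P=np.load('P%s.npy'%n)
  m=(P[...,0]>.4)&(P[...,0]<.72)&(P[...,1]>-.3)&(P[...,1]<-.045)&(P[...,2]>.03); q=P[m]
  for lo in(.05,.1,.15,.2,.25,.3): 
    k=q[q[:,2]>lo]; print(n,lo,len(k), k.min(0).round(3) if len(k) else '',k.max(0).round(3) if len(k) else '')
```

```text
cup [0.47163024 0.26812805 0.03      ]
cup in tray [-0.02907823 -0.02156129  0.03      ]
top 0.05 1121 [ 0.459 -0.226  0.05 ] [ 0.602 -0.046  0.246]
top 0.1 772 [ 0.472 -0.221  0.102] [ 0.602 -0.046  0.246]
top 0.15 750 [ 0.472 -0.221  0.15 ] [ 0.602 -0.089  0.246]
top 0.2 268 [ 0.48  -0.221  0.2  ] [ 0.567 -0.129  0.246]
top 0.25 0  
top 0.3 0  
side 0.05 570 [ 0.461 -0.231  0.05 ] [ 0.6   -0.082  0.247]
side 0.1 435 [ 0.471 -0.224  0.106] [ 0.6   -0.082  0.247]
side 0.15 405 [ 0.471 -0.224  0.15 ] [ 0.6   -0.082  0.247]
side 0.2 151 [ 0.479 -0.224  0.2  ] [ 0.567 -0.123  0.247]
side 0.25 0  
side 0.3 0
```

```bash
python3 -m handwheel '[5,-0.8,-4,0,0.12,0,6, 10,-1.6,-8,0,0.24,0,5, 15,-2.4,-12,0,0.36,0,4.5, 20,-3.2,-16,0,0.48,0,4.5, 25,-4.1,-20,0,0.6,0,4.5, 30,-5,-24,0,0.72,0,4.5, 35,-6,-28,0,0.84,0,4.5, 40,-7,-32,0,0.96,0,4.5, 45,-8,-36,0,1.08,0,4.5, 49.5,-8.2,-39.5,0,1.2,0,4.5]' 30
python3 - <<'E'
from h import *
st(); rel([.545,.0185,.33],frame([0,0,-1],cv([1,0,0])))
E
```

```text
t: 0.93
tcp_pos: [0.4397, 0.212, 0.3033]
tool_rot: [-0.492, 0.508, -0.508, 0.492]
force: [1.2, 0.6, 0.5]
finger_gap: 0.526
t0.93 tcp [0.4397 0.212  0.3033] q [0.22 0.27 1.7  0.   1.17 0.25] F [1.18 0.55 0.5 ] M [ 0.1  -0.09 -0.03] gap 0.526
[[-0.032, -0.0, 0.999], [-0.999, 0.0, -0.032], [-0.0, -1.0, -0.0]]
shift cm [19.   -2.68 11.14] turn [ 0.     0.066 -0.   ] | rows>= 5.3
```

```bash
python3 -m handwheel '[5,-0.7,3,0,0.07,0,4.5, 10,-1.4,6,0,0.07,0,4.5, 15,-2,9,0,0.07,0,4.5, 19,-2.7,11,0,0.07,0,4.5, 19,-2.7,11,0,0.07,0,4.5, 19,-2.7,11,0,0.07,0,4.5]'
python3 - <<'E'
from h import *
st(); rel([.545,.0185,.27],frame([0,0,-1],cv([1,0,0])))
t=snap('top');s=snap('side')
cv2.imwrite('pics/a1.png',np.hstack([cv2.resize(s['frame'][100:220,220:340,::-1],(400,400)),cv2.resize(t['frame'][140:240,260:360,::-1],(400,400))]))
E
```

```text
t: 1.43
tcp_pos: [0.5475, 0.0158, 0.3306]
tool_rot: [0.474, -0.523, 0.526, -0.474]
force: [0.6, 0.0, 0.0]
finger_gap: 0.523
t1.43 tcp [0.5475 0.0158 0.3306] q [-0.17  0.33  1.52 -0.    1.28 -0.07] F [0.6  0.03 0.  ] M [ 0.01 -0.02  0.01] gap 0.523
[[-0.1, 0.003, 0.995], [-0.995, -0.003, -0.1], [0.003, -1.0, 0.004]]
shift cm [-0.26  6.06 -0.3 ] turn [-0.004 -0.003  0.003] | rows>= 1.5
```

View pics/a1.png

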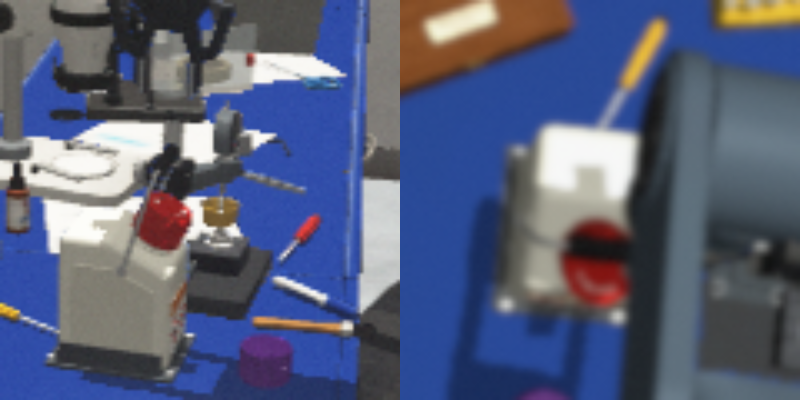

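```bash
python3 -m handwheel '[-0.2,3,-0.2,0,0,0,4.5, -0.2,6,-0.2,0,0,0,4.5, -0.2,7.5,-0.2,0,0,0,4.5, -0.2,9.2,-0.2,0,0,0,4.5, -0.2,9.2,-0.2,0,0,0,4.5]'
python3 - <<'E'
from h import *
st()
s=snap('side')
cv2.imwrite('pics/a2.png',cv2.resize(s['frame'][100:200,230:330,::-1],(600,600)))
E
```

```text
t: 1.95
tcp_pos: [0.5388, 0.0254, 0.2344]
tool_rot: [-0.478, 0.526, -0.52, 0.474]
force: [-0.6, 0.4, -0.4]
finger_gap: 0.525
t1.95 tcp [0.5388 0.0254 0.2344] q [-0.16  0.43  1.66  0.    1.06 -0.07] F [-0.6   0.38 -0.45] M [-0.01  0.05 -0.03] gap 0.525
[[-0.094, -0.009, 0.995], [-0.996, 0.002, -0.094], [-0.001, -1.0, -0.01]]
```

View pics/a2.png

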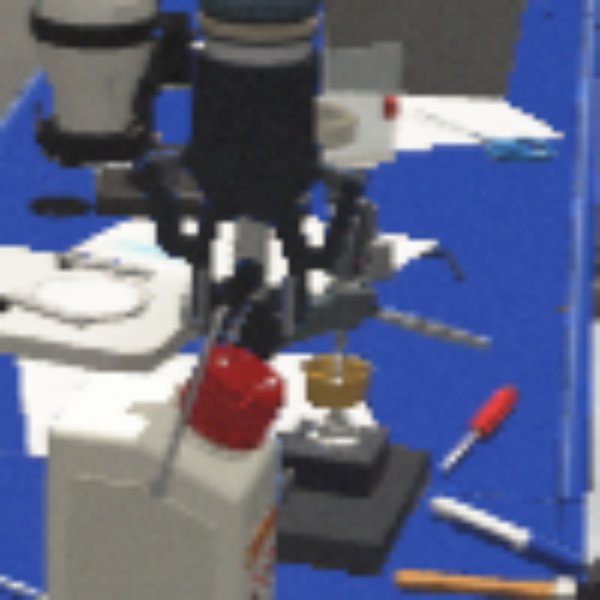

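The bar (240,280) is between the two fingers (205 and 290). Closing.

```bash
python3 -m handwheel '[0,0,0,0,0,0,1.5, 0,0,0,0,0,0,1.5, 0,0,0,0,0,0,1.5, 0,0,0,0,0,0,1.5, 0,0,0,0,0,0,1.5]' 30
python3 - <<'E'
from h import *
s=st()
piv=can([-.012,0,.130]); g=s['tcp_pos']-R.from_quat(s['tool_rot']).as_matrix()[:,1]*.002
d=RC.T@(g-piv); print('bar rel pivot',d,'lean',np.degrees(np.arctan2(d[0],d[2])),np.hypot(d[0],d[2]))
E
```

```text
t: 2.42
tcp_pos: [0.5432, 0.0238, 0.2393]
tool_rot: [0.474, -0.523, 0.524, -0.476]
force: [-0.1, 3.0, 4.0]
finger_gap: 0.221
t2.42 tcp [0.5432 0.0238 0.2393] q [-0.16  0.43  1.65  0.    1.06 -0.07] F [-0.08  2.98  3.98] M [ 0.46  0.04 -0.04] gap 0.221
[[-0.096, 0.002, 0.995], [-0.995, 0.001, -0.096], [-0.001, -1.0, 0.002]]
bar rel pivot [-0.03356038  0.00559551  0.1112819 ] lean -16.782254262120674 0.11623235567897104
```

```bash
python3 -m handwheel '[0,-0.38,1.73,-0.04,0,0,1.5, 0,-0.49,3.32,-0.08,0,0,1.5, 0,-0.38,4.92,-0.12,0,0,1.5, 0,-0.05,6.5,-0.16,0,0,1.5, 0,0.49,8.0,-0.2,0,0,1.5, 0,1.25,9.42,-0.24,0,0,1.5, 0,2.2,10.72,-0.28,0,0,1.5, 0,3.31,11.87,-0.32,0,0,1.5, 0,4.58,12.86,-0.36,0,0,1.5, 0,5.97,13.66,-0.4,0,0,1.5]'
python3 - <<'E'
from h import *
s=st()
piv=can([-.012,0,.130]); g=s['tcp_pos']-R.from_quat(s['tool_rot']).as_matrix()[:,1]*.002
d=RC.T@(g-piv); print('bar rel pivot',d,'lean',np.degrees(np.arctan2(d[0],d[2])),np.hypot(d[0],d[2]))
for f in (72,80,88,92):
    f=np.radians(f); print(f);rel(piv+RC@np.array([.115*np.sin(f),d[1],.115*np.cos(f)])+R.from_quat(s['tool_rot']).as_matrix()[:,1]*.002,R.from_quat(s['tool_rot']).as_matrix())
E
```

```text
t: 3.25
tcp_pos: [0.678, 0.0093, 0.1792]
tool_rot: [-0.562, 0.618, -0.408, 0.369]
force: [-4.7, -0.1, 4.1]
finger_gap: 0.22
t3.25 tcp [0.678  0.0093 0.1792] q [-0.14  0.85  1.03 -0.02  1.67 -0.04] F [-4.74 -0.06  4.11] M [-0.03  1.02 -0.11] gap 0.22
[[-0.096, -0.392, 0.915], [-0.995, 0.036, -0.089], [0.002, -0.919, -0.394]]
bar rel pivot [0.10277345 0.00435252 0.0510463 ] lean 63.58697913185132 0.1147523682968749
1.2566370614359172
shift cm [-0.    1.17  1.22] turn [0. 0. 0.] | rows>= 0.4
1.3962634015954636
shift cm [-0.    2.44  2.19] turn [0. 0. 0.] | rows>= 0.8
1.53588974175501
shift cm [-0.01  3.84  2.97] turn [0. 0. 0.] | rows>= 1.2
1.6057029118347832
shift cm [-0.01  4.58  3.29] turn [0. 0. 0.] | rows>= 1.4
```

Tracking well. Continue to lean 90° (θ≈2.01).

```bash
python3 -m handwheel '[0,1.17,1.22,0,0,0,1.5, 0,2.44,2.19,0,0,0,1.5, 0,3.84,2.97,0,0,0,1.5, 0,4.5,3.25,0,0,0,1.5, 0,4.5,3.25,0,0,0,1.5, 0,4.5,3.25,0,0,0,1.5]'
python3 - <<'E'
from h import *
s=st()
piv=can([-.012,0,.130]); g=s['tcp_pos']-R.from_quat(s['tool_rot']).as_matrix()[:,1]*.002
d=RC.T@(g-piv); print('bar rel pivot',d,'lean',np.degrees(np.arctan2(d[0],d[2])),np.hypot(d[0],d[2]))
s=snap('side')
cv2.imwrite('pics/a3.png',cv2.resize(s['frame'][100:220,190:310,::-1],(600,600)))
E
```

```text
t: 3.75
tcp_pos: [0.6902, 0.0082, 0.1236]
tool_rot: [-0.561, 0.617, -0.409, 0.371]
force: [-2.8, -2.9, -1.4]
finger_gap: 0.223
t3.75 tcp [0.6902 0.0082 0.1236] q [-0.14  0.92  1.02 -0.02  1.6  -0.04] F [-2.77 -2.92 -1.4 ] M [-0.54  0.11  0.1 ] gap 0.223
[[-0.096, -0.389, 0.916], [-0.995, 0.036, -0.089], [0.001, -0.921, -0.391]]
bar rel pivot [ 0.1150463   0.00440523 -0.00456034] lean 92.26996805441469 0.11513664719544323
```

View pics/a3.png

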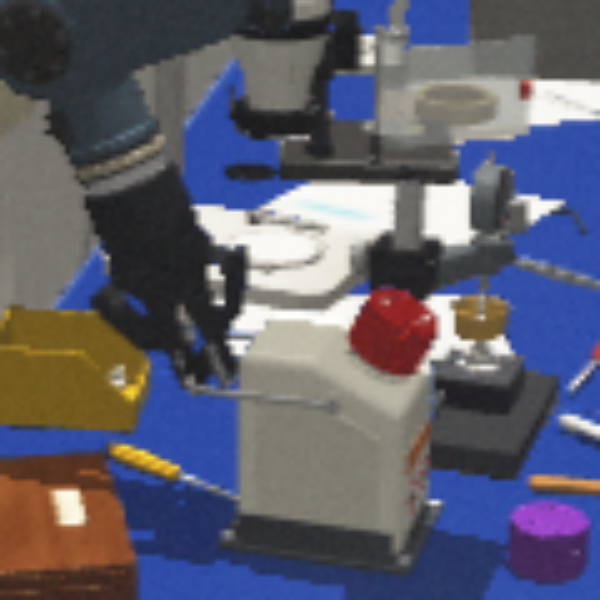

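The handle now lies level behind the can: its wire runs from (335,405) to (190,385). I'll open a little and back out.

```bash
python3 -m handwheel '[0,0,0,0,0,0,3, 0,0,0,0,0,0,3, 0,0,0,0,0,0,3, 0,-1,0,0,0,0,3, 0,-2.5,0,0,0,0,3, 0,-5,0,0,0,0,4, 0,-8,0,0,0,0,5, 0,-11,0,0,0,0,7, 0,-13,0,0,0,0,8.5, 0,-13,0,0,0,0,8.5]'
python3 - <<'E'
from h import *
s=st()
s1=snap('side')
cv2.imwrite('pics/a4.png',cv2.resize(s1['frame'][100:220,190:310,::-1],(600,600)))
n=cv([-np.sin(np.radians(25)),0,np.cos(np.radians(25))]); seat=can([-.034,0,.152]);print('n',n,'seat',seat)
for a in(0,90,-40,-45):
  # jaw direction: angle about n starting from can x (projected)
  z=R.from_rotvec(np.radians(a)*n).apply(cv([1,0,0])-n*(cv([1,0,0])@n)); M=frame(-n,z); print(a);rel(seat+n*.130,M)
E
```

```text
t: 4.63
tcp_pos: [0.7452, 0.004, 0.2508]
tool_rot: [-0.558, 0.614, -0.413, 0.375]
force: [0.2, -0.7, 0.9]
finger_gap: 0.972
t4.63 tcp [0.7452 0.004  0.2508] q [-0.14  0.89  0.73 -0.02  1.91 -0.04] F [ 0.22 -0.66  0.93] M [-0.01 -0.13 -0.01] gap 0.972
[[-0.095, -0.375, 0.922], [-0.995, 0.036, -0.088], [0.0, -0.926, -0.377]]
n [-0.42060127  0.04124032  0.90630779] seat [0.55416227 0.01711782 0.152     ]
0
shift cm [  0.51   7.31 -23.45] turn [ 0.828  0.002 -0.   ] | rows>= 6.6
90
shift cm [  0.51   7.31 -23.45] turn [ 0.646 -1.47  -0.647] | rows>= 13.9
-40
shift cm [  0.51   7.31 -23.45] turn [0.793 0.659 0.289] | rows>= 8.6
-45
shift cm [  0.51   7.31 -23.45] turn [0.784 0.741 0.325] | rows>= 9.0
```

View pics/a4.png

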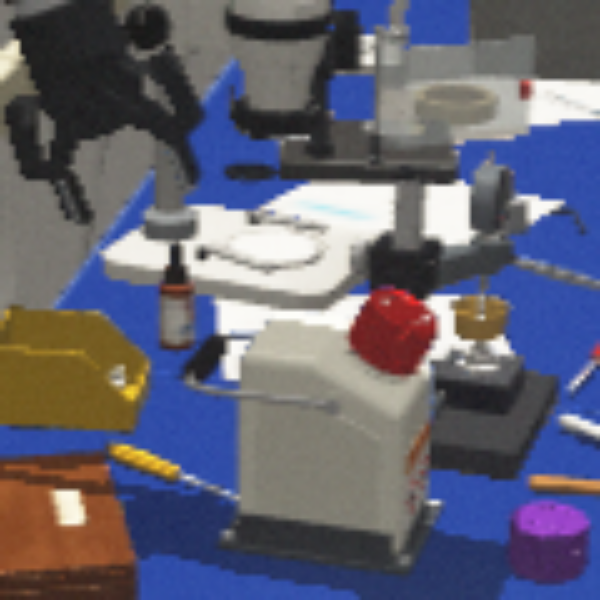

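```bash
python3 -m handwheel '[0,-2,-2.4,0.08,0.07,0.03,8.5, 0,-3,-5,0.16,0.15,0.07,8.5, 0.1,-3,-7.5,0.24,0.22,0.1,8.5, 0.2,-3,-10,0.31,0.3,0.13,8.5, 0.3,-2,-12.5,0.39,0.37,0.16,8.5, 0.3,0,-15,0.47,0.44,0.2,8.5, 0.4,2,-17.5,0.55,0.52,0.23,8.5, 0.4,4,-20,0.63,0.59,0.26,8.5, 0.5,6,-22,0.71,0.67,0.29,8.5, 0.5,7.3,-23.4,0.784,0.741,0.325,8.5]' 40
python3 - <<'E'
from h import *
s=st()
n=cv([-np.sin(np.radians(25)),0,np.cos(np.radians(25))]); seat=can([-.034,0,.152])
z=R.from_rotvec(np.radians(-45)*n).apply(cv([1,0,0])-n*(cv([1,0,0])@n)); M=frame(-n,z);rel(seat+n*.130,M)
t=snap('top');sd=snap('side')
cv2.imwrite('pics/a5.png',np.hstack([cv2.resize(sd['frame'][100:220,220:340,::-1],(400,400)),cv2.resize(t['frame'][140:240,260:360,::-1],(400,400))]))
vv,uu=np.mgrid[0:384,0:512]
for nm,S in(('top',t),('side',sd)):
  h=cv2.cvtColor(S['frame'],cv2.COLOR_RGB2HSV);Q=bydepth(S,np.c_[uu.ravel(),vv.ravel()]).reshape(384,512,3)
  r=((h[...,0]<8)|(h[...,0]>172))&(h[...,1]>150)&(h[...,2]>50)&np.all((Q>[.48,-.03,.14])&(Q<[.6,.07,.22]),axis=2)
  q=Q[r]-seat; ax=q@n; lat=q-np.outer(ax,n); ex=cv([np.cos(np.radians(25)),0,np.sin(np.radians(25))]); ey=cv([0,1,0])
  print(nm,r.sum(),'axial',np.percentile(ax,[2,50,98]).round(4),'ex',np.percentile(lat@ex,[2,50,98]).round(4),'ey',np.percentile(lat@ey,[2,50,98]).round(4))
E
```

```text
t: 5.52
tcp_pos: [0.4923, 0.0236, 0.266]
tool_rot: [0.096, -0.587, 0.715, -0.367]
force: [-0.2, 1.0, -0.4]
finger_gap: 0.997
t5.52 tcp [0.4923 0.0236 0.266 ] q [-0.2   0.21  2.02  0.09  0.49  0.61] F [-0.25  0.99 -0.36] M [0.06 0.17 0.07] gap 0.997
[[-0.712, 0.411, 0.569], [-0.638, -0.041, -0.769], [-0.293, -0.911, 0.291]]
shift cm [-0.55 -0.04  0.61] turn [ 0.007 -0.004  0.007] | rows>= 0.2
top 256 axial [0.0222 0.0389 0.0432] ex [-0.0246  0.0053  0.0298] ey [-0.022   0.0015  0.0257]
side 199 axial [0.0041 0.0305 0.0443] ex [-0.0243  0.0018  0.0272] ey [-0.0197  0.0218  0.0339]
```

View pics/a5.png

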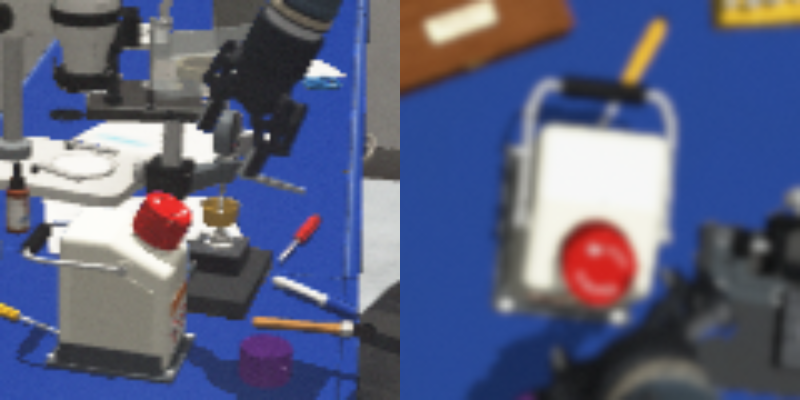

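Handle is clear; the cap is at (163,220) in the side crop and (598,262) in the top crop. The depth data shift the axis by about +2 mm in ex and ey, so I'll apply that and descend.

```bash
cat >> h.py <<'E'
n=cv([-np.sin(np.radians(25)),0,np.cos(np.radians(25))]); seat=can([-.034,0,.152])
ex=cv([np.cos(np.radians(25)),0,np.sin(np.radians(25))]); ey=cv([0,1,0])
seat=seat+.002*ex+.002*ey
def J(a): return frame(-n,R.from_rotvec(np.radians(a)*n).apply(ex))
def loc(s):
    A=R.from_quat(s['tool_rot']).as_matrix(); d=s['tcp_pos']-seat
    print('tcp rel seat: n %.1f ex %.1f ey %.1f mm'%(d@n*1e3,d@ex*1e3,d@ey*1e3),'jaw ang %.1f'%np.degrees(np.arctan2(A[:,2]@ey,A[:,2]@ex)),'tilt %.1f'%np.degrees(np.arccos(-A[:,1]@n)),'F n/ex/ey',[round(float(s['force']@v),1) for v in(n,ex,ey)],'Mn %.2f'%(s['ft_torque']@n))
E
python3 - <<'E'
from h import *
loc(st());rel(seat+.07*n,J(-45));rel(seat+.022*n,J(-45))
E
```

```text
t5.62 tcp [0.485  0.026  0.2617] q [-0.2   0.21  2.03  0.09  0.5   0.61] F [-0.61 -0.21 -1.29] M [0.04 0.17 0.04] gap 0.993
[[-0.714, 0.396, 0.577], [-0.64, -0.036, -0.767], [-0.283, -0.918, 0.279]]
tcp rel seat: n 128.8 ex -18.8 ey 0.1 mm jaw ang -45.0 tilt 1.6 F n/ex/ey [-0.9, -1.1, -0.3] Mn 0.03
shift cm [-1.43  5.83  1.46] turn [ 0.022 -0.001  0.018] | rows>= 1.5
shift cm [-1.51 10.63  1.56] turn [ 0.022 -0.001  0.018] | rows>= 2.6
```

```bash
python3 -m handwheel '[-0.5,1,0.5,0,0,0,8.5, -1.2,3,1.2,0,0,0,8.5, -1.4,5.8,1.5,0,0,0,8.5, -1.4,5.8,1.5,0,0,0,8.5, -1.4,5.8,1.5,0,0,0,8.5, -1.4,5.8,1.5,0,0,0,8.5]'
python3 - <<'E'
from h import *
loc(st());rel(seat+.022*n,J(-45))
E
```

```text
t: 6.12
tcp_pos: [0.5397, 0.0179, 0.2233]
tool_rot: [0.098, -0.587, 0.714, -0.368]
force: [0.4, -0.8, 0.2]
finger_gap: 0.991
t6.12 tcp [0.5397 0.0179 0.2233] q [-0.2   0.35  1.97  0.1   0.41  0.6 ] F [ 0.43 -0.76  0.25] M [-0.01  0.28 -0.01] gap 0.991
[[-0.71, 0.411, 0.572], [-0.641, -0.04, -0.767], [-0.292, -0.911, 0.292]]
tcp rel seat: n 70.7 ex 15.0 ey -2.6 mm jaw ang -45.0 tilt 0.6 F n/ex/ey [0.0, 0.6, -0.7] Mn 0.00
shift cm [ 0.84  4.89 -1.21] turn [0.008 0.    0.007] | rows>= 1.2
```

```bash
python3 -m handwheel '[0,0,0,0,0,0,8.5, 0,0,0,0,0,0,8.5]'
python3 - <<'E'
from h import *
loc(st());rel(seat+.022*n,J(-45))
E
```

```text
t: 6.28
tcp_pos: [0.5401, 0.0178, 0.2246]
tool_rot: [0.097, -0.586, 0.715, -0.369]
force: [0.2, -1.2, 0.5]
finger_gap: 0.994
t6.28 tcp [0.5401 0.0178 0.2246] q [-0.2   0.34  1.97  0.1   0.4   0.6 ] F [ 0.21 -1.19  0.45] M [-0.08  0.19  0.01] gap 0.994
[[-0.709, 0.414, 0.571], [-0.641, -0.04, -0.766], [-0.294, -0.909, 0.294]]
tcp rel seat: n 71.7 ex 16.0 ey -2.7 mm jaw ang -45.0 tilt 0.4 F n/ex/ey [0.3, 0.5, -1.2] Mn 0.05
shift cm [ 0.92  4.99 -1.29] turn [0.005 0.    0.005] | rows>= 1.3
```

```bash
python3 -m handwheel '[0.45,0.3,-0.65,0,0,0,8.5, 0.9,0.7,-1.3,0,0,0,8.5, 0.9,1.7,-1.3,0,0,0,8.5, 0.9,2,-1.3,0,0,0,8.5, 0.9,2,-1.3,0,0,0,8.5, 0.9,2,-1.3,0,0,0,8.5]'
python3 - <<'E'
from h import *
loc(st());rel(seat+.022*n,J(-45))
E
```

```text
t: 6.78
tcp_pos: [0.5353, 0.0209, 0.1988]
tool_rot: [0.097, -0.586, 0.715, -0.369]
force: [-0.2, -0.0, 0.1]
finger_gap: 0.994
t6.78 tcp [0.5353 0.0209 0.1988] q [-0.19  0.39  2.    0.12  0.32  0.59] F [-0.19 -0.02  0.12] M [-0.02  0.19  0.04] gap 0.994
[[-0.709, 0.413, 0.571], [-0.641, -0.04, -0.767], [-0.294, -0.91, 0.293]]
tcp rel seat: n 50.5 ex 0.5 ey -0.0 mm jaw ang -45.0 tilt 0.5 F n/ex/ey [0.2, -0.1, -0.0] Mn 0.05
shift cm [ 0.01  2.85 -0.02] turn [ 0.006 -0.     0.006] | rows>= 0.7
```

```bash
python3 -m handwheel '[0,1,0,0,0,0,8.5, 0,2,0,0,0,0,8.5, 0,2.7,0,0,0,0,8.5, 0,2.7,0,0,0,0,8.5, 0,2.7,0,0,0,0,8.5]'
python3 - <<'E'
from h import *
loc(st());rel(seat+.022*n,J(-45))
sd=snap('side')
cv2.imwrite('pics/a6.png',cv2.resize(sd['frame'][120:200,230:310,::-1],(600,600)))
E
```

```text
t: 7.2
tcp_pos: [0.5459, 0.02, 0.1734]
tool_rot: [0.098, -0.587, 0.714, -0.368]
force: [0.6, 0.4, -0.5]
finger_gap: 0.998
t7.20 tcp [0.5459 0.02   0.1734] q [-0.19  0.45  2.    0.14  0.27  0.57] F [ 0.55  0.45 -0.53] M [ 0.04  0.24 -0.01] gap 0.998
[[-0.71, 0.412, 0.572], [-0.641, -0.04, -0.767], [-0.293, -0.911, 0.292]]
tcp rel seat: n 23.0 ex -0.6 ey 0.0 mm jaw ang -45.0 tilt 0.6 F n/ex/ey [-0.7, 0.2, 0.5] Mn -0.02
shift cm [-0.04  0.1   0.05] turn [ 0.007 -0.     0.007] | rows>= 0.1
```

View pics/a6.png

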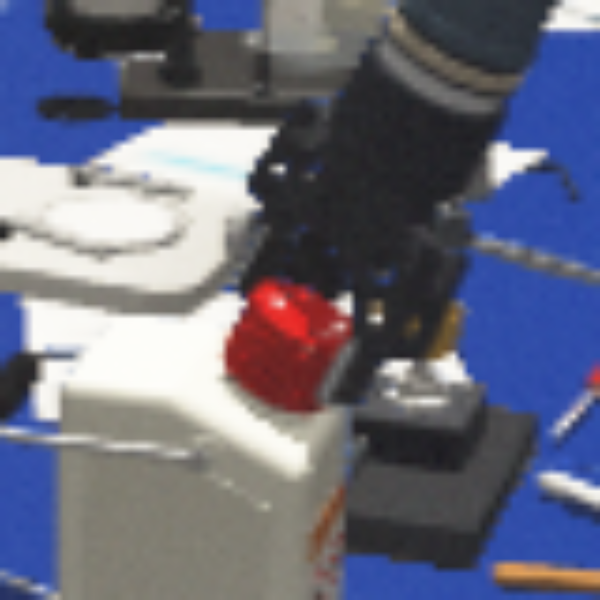

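Fingers straddle the cap (front finger at about (345,375), back one behind it). Close.

```bash
python3 -m handwheel '[0,0,0,0,0,0,5, 0,0,0,0,0,0,5, 0,0,0,0,0,0,5, 0,0,0,0,0,0,5, 0,0,0,0,0,0,5, 0,0,0,0,0,0,5]' 60
python3 - <<'E'
from h import *
s=st();loc(s);print(s['finger_gap']*85)
E
```

```text
t: 7.75
tcp_pos: [0.5461, 0.02, 0.1747]
tool_rot: [0.097, -0.586, 0.715, -0.369]
force: [-0.1, -0.0, 1.0]
finger_gap: 0.685
t7.75 tcp [0.5461 0.02   0.1747] q [-0.19  0.45  2.    0.14  0.27  0.57] F [-0.15 -0.01  0.98] M [-0.02  0.22  0.  ] gap 0.685
[[-0.709, 0.414, 0.571], [-0.641, -0.04, -0.767], [-0.294, -0.91, 0.294]]
tcp rel seat: n 24.1 ex 0.0 ey 0.1 mm jaw ang -45.0 tilt 0.5 F n/ex/ey [1.0, 0.3, -0.0] Mn 0.02
58.26636867900016
```

```bash
python3 -m handwheel '[0,0.15,0,0,0,0,5, 0,0.3,0,0,0,0,5, 0,0.45,0,0,0,0,5, 0,0.55,0,0,0,0,5, 0,0.55,0,0,0,0,5, 0,0.55,0,0,0,0,5]'
python3 - <<'E'
from h import *
s=st();loc(s)
E
```

```text
t: 8.25
tcp_pos: [0.5481, 0.0198, 0.1705]
tool_rot: [0.097, -0.586, 0.715, -0.369]
force: [-6.8, 0.1, 12.6]
finger_gap: 0.686
t8.25 tcp [0.5481 0.0198 0.1705] q [-0.19  0.46  2.    0.15  0.26  0.56] F [-6.8   0.06 12.56] M [-0.18  0.31 -0.11] gap 0.686
[[-0.709, 0.414, 0.571], [-0.641, -0.041, -0.766], [-0.294, -0.909, 0.294]]
tcp rel seat: n 19.4 ex 0.1 ey 0.1 mm jaw ang -45.0 tilt 0.4 F n/ex/ey [14.2, -0.8, -0.6] Mn -0.01
```

Pressed 4.7 mm with 14 N. Now turn anticlockwise (negative about tool y) while pushing.

```bash
python3 -m handwheel '[0,0.1,0,0,-0.05,0,5, 0,0.1,0,0,-0.12,0,5, 0,0.1,0,0,-0.2,0,5, 0,0.1,0,0,-0.28,0,5, 0,0.1,0,0,-0.36,0,5, 0,0.1,0,0,-0.44,0,5, 0,0.1,0,0,-0.52,0,5, 0,0.1,0,0,-0.6,0,5]'
python3 - <<'E'
from h import *
s=st();loc(s)
E
```

```text
t: 8.92
tcp_pos: [0.5475, 0.0202, 0.17]
tool_rot: [0.305, -0.45, 0.654, -0.526]
force: [-12.1, -0.1, 20.5]
finger_gap: 0.687
t8.92 tcp [0.5475 0.0202 0.17  ] q [-0.19  0.46  2.    0.15  0.25 -0.04] F [-12.09  -0.14  20.54] M [-0.02  0.51 -0.44] gap 0.687
[[-0.26, 0.414, 0.872], [-0.963, -0.04, -0.268], [-0.076, -0.91, 0.409]]
tcp rel seat: n 19.3 ex -0.7 ey 0.5 mm jaw ang -10.5 tilt 0.4 F n/ex/ey [23.7, -2.2, -1.3] Mn -0.37
```

```bash
python3 -m handwheel '[0,0,0,0,-0.08,0,5, 0,0,0,0,-0.16,0,5, 0,0,0,0,-0.24,0,5, 0,0,0,0,-0.32,0,5, 0,0,0,0,-0.4,0,5, 0,0,0,0,-0.48,0,5, 0,0,0,0,-0.56,0,5, 0,0,0,0,-0.64,0,5]'
python3 - <<'E'
from h import *
s=st();loc(s)
E
```

```text
t: 9.58
tcp_pos: [0.5463, 0.0202, 0.1695]
tool_rot: [-0.495, 0.263, -0.524, 0.641]
force: [-14.8, -1.4, 20.6]
finger_gap: 0.685
t9.58 tcp [0.5463 0.0202 0.1695] q [-0.19  0.46  2.    0.15  0.26 -0.68] F [-14.76  -1.43  20.6 ] M [-0.22  0.76 -0.59] gap 0.685
[[0.312, 0.411, 0.856], [-0.933, -0.04, 0.359], [0.182, -0.911, 0.371]]
tcp rel seat: n 19.3 ex -1.9 ey 0.3 mm jaw ang 26.2 tilt 0.6 F n/ex/ey [24.8, -4.5, -2.9] Mn -0.41
```

```bash
python3 -m handwheel '[0,0,0,0,-0.07,0,5, 0,0,0,0,-0.13,0,5, 0,0,0,0,-0.19,0,5, 0,0,0,0,-0.19,0,5, 0,0,0,0,-0.19,0,5]'
python3 - <<'E'
from h import *
s=st();loc(s)
E
```

```text
t: 10.0
tcp_pos: [0.546, 0.0201, 0.1694]
tool_rot: [-0.542, 0.202, -0.475, 0.663]
force: [-14.7, -1.3, 19.8]
finger_gap: 0.683
t10.00 tcp [0.546  0.0201 0.1694] q [-0.19  0.46  2.    0.15  0.26 -0.87] F [-14.69  -1.26  19.82] M [-0.41  0.85 -0.54] gap 0.683
[[0.466, 0.411, 0.784], [-0.85, -0.04, 0.526], [0.247, -0.911, 0.331]]
tcp rel seat: n 19.3 ex -2.3 ey 0.2 mm jaw ang 36.9 tilt 0.6 F n/ex/ey [24.1, -4.8, -2.7] Mn -0.28
```

```bash
python3 -m handwheel '[0,-0.3,0,0,0,0,5, 0,-0.6,0,0,0,0,5, 0,-0.9,0,0,0,0,5, 0,-1.2,0,0,0,0,5, 0,-1.6,0,0,0,0,5, 0,-1.6,0,0,0,0,5]'
python3 - <<'E'
from h import *
s=st();loc(s)
E
```

```text
t: 10.5
tcp_pos: [0.5419, 0.0205, 0.1832]
tool_rot: [-0.542, 0.201, -0.476, 0.663]
force: [-1.3, -0.8, -2.5]
finger_gap: 0.688
t10.50 tcp [0.5419 0.0205 0.1832] q [-0.19  0.43  2.    0.13  0.29 -0.86] F [-1.3  -0.84 -2.48] M [0.06 0.51 0.  ] gap 0.688
[[0.466, 0.413, 0.782], [-0.849, -0.04, 0.527], [0.249, -0.91, 0.332]]
tcp rel seat: n 33.6 ex -0.2 ey 0.2 mm jaw ang 36.9 tilt 0.5 F n/ex/ey [-1.7, -2.1, -1.0] Mn 0.00
```

```bash
python3 -m handwheel '[0,-0.8,0,0,0,0,5, 0,-1.6,0,0,0,0,5, 0,-2.5,0,0,0,0,5, 0,-3.5,0,0,0,0,5, 0,-4.6,0,0,0,0,5, 0,-5.8,0,0,0,0,5, 0,-7,0,0,0,0,5, 0,-8,0,0,0,0,5, 0,-8,0,0,0,0,5, 0,-8,0,0,0,0,5]'
python3 - <<'E'
from h import *
s=st();loc(s)
T=np.array([.4932,.2972,0]);RT=R.from_euler('z',16.87,degrees=True).as_matrix()
for sg in(1,-1): rel(T+RT@[.062,.008,.12],frame([0,0,-1],sg*RT[:,1]))
sd=snap('side')
cv2.imwrite('pics/a7.png',cv2.resize(sd['frame'][100:200,220:320,::-1],(600,600)))
E
```

```text
t: 11.33
tcp_pos: [0.5093, 0.0235, 0.257]
tool_rot: [-0.541, 0.2, -0.477, 0.663]
force: [-0.1, -0.6, -0.6]
finger_gap: 0.684
t11.33 tcp [0.5093 0.0235 0.257 ] q [-0.2   0.25  2.    0.09  0.47 -0.81] F [-0.1  -0.63 -0.61] M [-0.01  0.22 -0.02] gap 0.684
[[0.465, 0.415, 0.782], [-0.849, -0.041, 0.527], [0.251, -0.909, 0.334]]
tcp rel seat: n 114.3 ex 1.3 ey 0.0 mm jaw ang 36.9 tilt 0.3 F n/ex/ey [-0.5, -0.3, -0.6] Mn -0.01
shift cm [-26.94  12.93  14.4 ] turn [-0.122 -1.297  0.447] | rows>= 11.0
shift cm [-26.94  12.93  14.4 ] turn [-0.478  1.791 -0.131] | rows>= 14.9
```

View pics/a7.png

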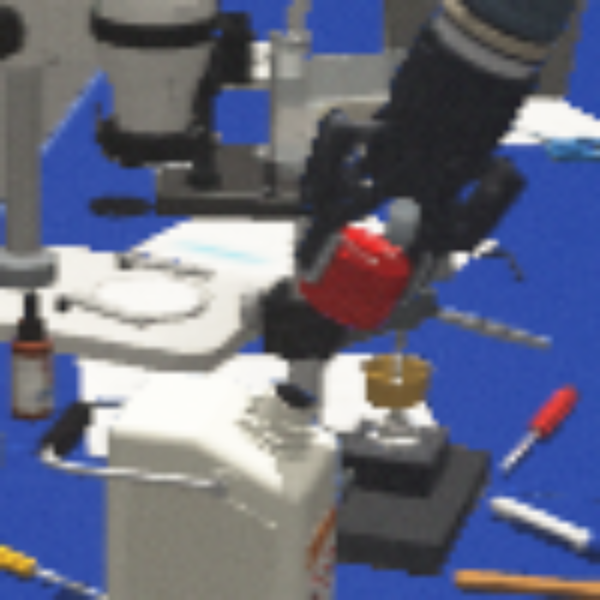

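The cap is off and held (355,280), and the bare neck is visible at (290,410). Next I carry it to the tray's far end while turning it upright.

```bash
python3 -m handwheel '[-1.5,0.2,1,-0.01,-0.08,0.03,5, -3.5,0.6,2.4,-0.02,-0.18,0.06,5, -5.5,1.1,3.8,-0.03,-0.28,0.1,5, -7.5,1.6,5.2,-0.04,-0.38,0.13,5, -9.5,2.1,6.5,-0.05,-0.48,0.17,5, -11.5,2.5,7.9,-0.06,-0.58,0.2,5, -13.5,3,9.3,-0.07,-0.68,0.24,5, -15.5,3.5,10.7,-0.08,-0.78,0.27,5, -17.5,4,12,-0.085,-0.88,0.3,5, -17.5,4,12,-0.09,-0.92,0.32,5]'
python3 -m handwheel '[0,0,0,0,0,0,5, 0,0,0,0,0,0,5]'
python3 - <<'E'
from h import *
s=st();
T=np.array([.4932,.2972,0]);RT=R.from_euler('z',16.87,degrees=True).as_matrix()
rel(T+RT@[.062,.008,.15],frame([0,0,-1],RT[:,1]))
E
```

```text
t: 12.22
tcp_pos: [0.5385, 0.2374, 0.2138]
tool_rot: [-0.686, -0.013, -0.067, 0.724]
force: [-0.3, 0.0, -1.7]
finger_gap: 0.684
t: 12.38
tcp_pos: [0.5378, 0.2338, 0.2145]
tool_rot: [-0.687, -0.011, -0.07, 0.724]
force: [0.1, 0.2, -0.6]
finger_gap: 0.679
t12.38 tcp [0.5378 0.2338 0.2145] q [ 0.21  0.48  1.66  0.03  0.89 -1.29] F [ 0.07  0.16 -0.64] M [-0.03  0.13  0.01] gap 0.679
[[0.99, 0.116, 0.081], [-0.087, 0.047, 0.995], [0.112, -0.992, 0.057]]
shift cm [-0.26  6.96  8.59] turn [-0.035 -0.378  0.121] | rows>= 3.2
```

```bash
python3 -m handwheel '[-0.05,1.2,1.4,-0.006,-0.06,0.02,5, -0.1,2.6,3.2,-0.013,-0.14,0.045,5, -0.15,4.1,5.1,-0.02,-0.22,0.07,5, -0.2,5.5,6.8,-0.028,-0.3,0.096,5, -0.26,7,8.6,-0.035,-0.378,0.121,5, -0.26,7,8.6,-0.035,-0.378,0.121,5, -0.26,7,8.6,-0.035,-0.378,0.121,5, -0.26,7,8.6,-0.035,-0.378,0.121,5]'
python3 - <<'E'
from h import *
s=st();
T=np.array([.4932,.2972,0]);RT=R.from_euler('z',16.87,degrees=True).as_matrix()
rel(T+RT@[.062,.008,.05],frame([0,0,-1],RT[:,1]))
sd=snap('side');t=snap('top')
cv2.imwrite('pics/a8.png',np.hstack([cv2.resize(sd['frame'][160:270,220:330,::-1],(400,400)),cv2.resize(t['frame'][160:280,170:290,::-1],(400,400))]))
vv,uu=np.mgrid[0:384,0:512]
Q=bydepth(sd,np.c_[uu.ravel(),vv.ravel()]).reshape(384,512,3);h=cv2.cvtColor(sd['frame'],cv2.COLOR_RGB2HSV)
r=((h[...,0]<8)|(h[...,0]>172))&(h[...,1]>150)&(h[...,2]>50)&np.all((Q>[.45,.2,.05])&(Q<[.65,.42,.2]),axis=2)
q=Q[r];print(r.sum(),np.percentile(q,[2,50,98],axis=0))
E
```

```text
t: 13.05
tcp_pos: [0.5501, 0.3218, 0.1508]
tool_rot: [0.7, 0.104, -0.103, -0.699]
force: [-0.3, -1.3, -0.6]
finger_gap: 0.686
t13.05 tcp [0.5501 0.3218 0.1508] q [ 0.35  0.66  1.49 -0.    1.   -1.51] F [-0.31 -1.33 -0.57] M [ 0.03  0.05 -0.05] gap 0.686
[[0.957, 0.001, -0.289], [0.289, 0.0, 0.957], [0.001, -1.0, -0.0]]
shift cm [ 0.02 10.08  0.1 ] turn [ 0.    -0.001  0.001] | rows>= 2.4
174 [[0.52236128 0.30236492 0.1296802 ]
 [0.56053343 0.34094615 0.15342813]
 [0.57950756 0.3553768  0.17022454]]
```

View pics/a8.png

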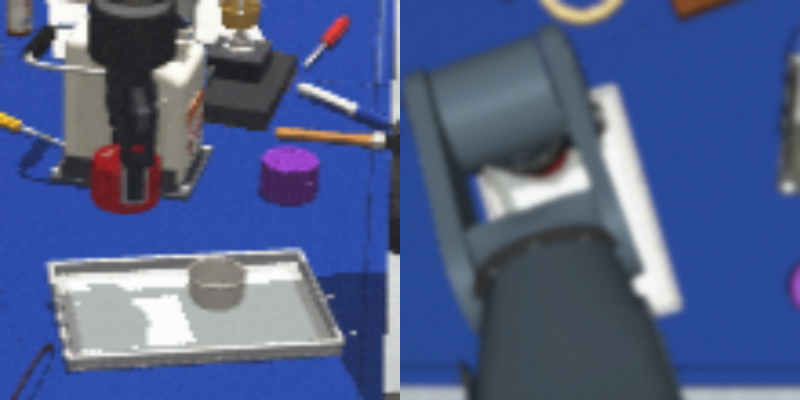

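```bash
python3 -m handwheel '[0,1.5,0,0,0,0,5, 0,3.5,0,0,0,0,5, 0,5.5,0,0,0,0,5, 0,7.5,0,0,0,0,5, 0,9.2,0,0,0,0,5, 0,10.5,0,0,0,0,5, 0,11.2,0,0,0,0,5, 0,11.2,0,0,0,0,5, 0,11.2,0,0,0,0,5, 0,11.2,0,0,0,0,5]'
python3 - <<'E'
from h import *
s=st()
E
```

```text
t: 13.98
tcp_pos: [0.5515, 0.3232, 0.04]
tool_rot: [-0.699, -0.105, 0.103, 0.7]
force: [-0.2, 0.7, -1.3]
finger_gap: 0.688
t13.98 tcp [0.5515 0.3232 0.04  ] q [ 0.36  0.82  1.53  0.    0.79 -1.51] F [-0.21  0.74 -1.35] M [0.01 0.01 0.04] gap 0.688
[[0.957, 0.004, -0.291], [0.291, 0.001, 0.957], [0.004, -1.0, 0.0]]
```

```bash
python3 -m handwheel '[0,0.3,0,0,0,0,5, 0,0.6,0,0,0,0,5, 0,0.8,0,0,0,0,5, 0,0.9,0,0,0,0,5, 0,1,0,0,0,0,5, 0,1.1,0,0,0,0,5, 0,1.1,0,0,0,0,5]'
python3 - <<'E'
from h import *
s=st()
sd=snap('side')
cv2.imwrite('pics/a9.png',cv2.resize(sd['frame'][200:270,220:320,::-1],(800,560)))
E
```

```text
t: 14.57
tcp_pos: [0.5507, 0.323, 0.0279]
tool_rot: [-0.699, -0.105, 0.103, 0.7]
force: [-0.8, -0.2, -0.8]
finger_gap: 0.683
t14.57 tcp [0.5507 0.323  0.0279] q [ 0.36  0.84  1.53  0.    0.77 -1.51] F [-0.79 -0.16 -0.75] M [-0.02 -0.01  0.01] gap 0.683
[[0.957, 0.002, -0.291], [0.291, 0.001, 0.957], [0.002, -1.0, 0.0]]
```

View pics/a9.png

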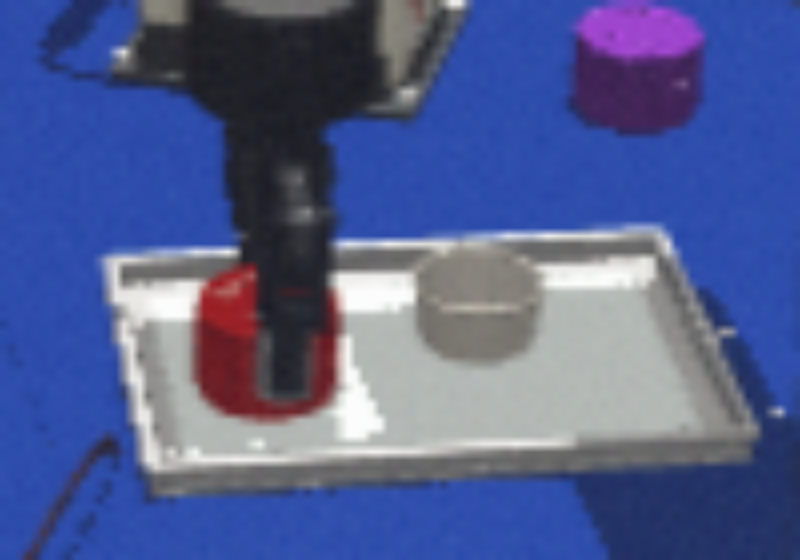

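The cap (268,345) is inside the rim, clear of the cup (478,305), and not yet touching. Feel downward.

```bash
python3 -m handwheel '[0,0.05,0,0,0,0,5, 0,0.1,0,0,0,0,5, 0,0.15,0,0,0,0,5, 0,0.2,0,0,0,0,5, 0,0.2,0,0,0,0,5, 0,0.2,0,0,0,0,5]'
```

```text
t: 15.12
tcp_pos: [0.5507, 0.3231, 0.0278]
tool_rot: [-0.699, -0.105, 0.103, 0.7]
force: [-3.4, -1.5, 11.0]
finger_gap: 0.686
```

```bash
python3 -m handwheel '[0,0.05,0,0,0,0,5, 0,0.1,0,0,0,0,5, 0,0.1,0,0,0,0,5, 0,0.1,0,0,0,0,5]'
```

```text
t: 15.45
tcp_pos: [0.5507, 0.3231, 0.0278]
tool_rot: [-0.699, -0.105, 0.103, 0.699]
force: [-4.6, -1.4, 16.2]
finger_gap: 0.69
```

```bash
python3 -m handwheel '[0,-0.1,0,0,0,0,5, 0,-0.2,0,0,0,0,5, 0,-0.25,0,0,0,0,5, 0,-0.25,0,0,0,0,5]' 30
```

```text
t: 15.78
tcp_pos: [0.5507, 0.3231, 0.0279]
tool_rot: [-0.699, -0.105, 0.103, 0.7]
force: [-1.7, -0.1, 6.0]
finger_gap: 0.681
```

Floor contact with 6 N. Release gently, opening only to 7 cm.

```bash
python3 -m handwheel '[0,-0.1,0,0,0,0,5.9, 0,-0.1,0,0,0,0,6.2, 0,-0.1,0,0,0,0,6.6, 0,-0.1,0,0,0,0,7.0, 0,-0.1,0,0,0,0,7.3, 0,-0.1,0,0,0,0,7.3, 0,-0.1,0,0,0,0,7.3]' 20
python3 - <<'E'
from h import *
s=st()
sd=snap('side')
cv2.imwrite('pics/b1.png',cv2.resize(sd['frame'][200:270,220:320,::-1],(800,560)))
E
```

```text
t: 16.37
tcp_pos: [0.5507, 0.323, 0.0282]
tool_rot: [-0.699, -0.105, 0.103, 0.7]
force: [0.3, -0.2, -0.7]
finger_gap: 0.855
t16.37 tcp [0.5507 0.323  0.0282] q [ 0.36  0.84  1.53  0.    0.77 -1.51] F [ 0.26 -0.24 -0.7 ] M [-0.05  0.01  0.05] gap 0.855
[[0.957, 0.002, -0.291], [0.291, 0.001, 0.957], [0.002, -1.0, 0.0]]
```

View pics/b1.png

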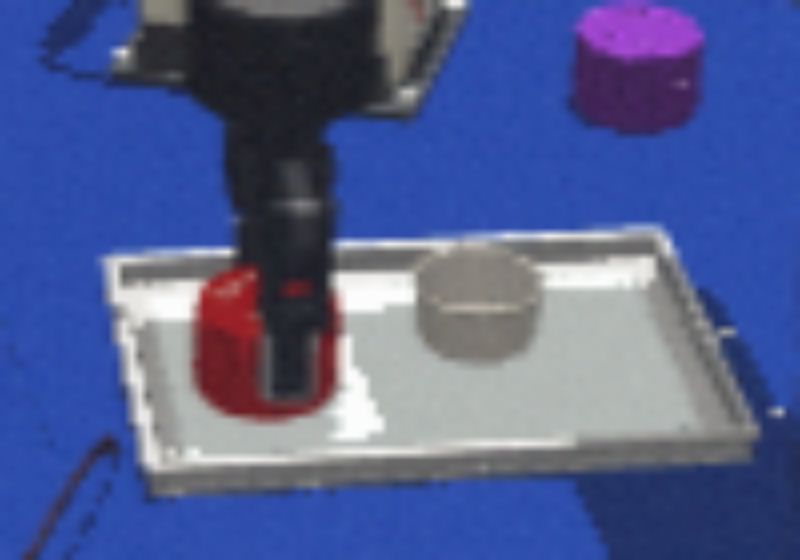

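Released; the cap is standing. Straight up, then check.

```bash
python3 -m handwheel '[0,-0.5,0,0,0,0,7.3, 0,-1.5,0,0,0,0,7.3, 0,-3,0,0,0,0,7.3, 0,-5,0,0,0,0,7.3, 0,-8,0,0,0,0,7.3, 0,-11,0,0,0,0,7.3, 0,-14,0,0,0,0,7.3, 0,-17,0,0,0,0,7.3, -4,-20,0,0,0,0,7.3, -8,-20,0,0,0,0,7.3]'
python3 -m handwheel '[-4,0,0,0,0,0,7.3, -8,0,0,0,0,0,7.3, -12,0,0,0,0,0,7.3, -12,0,0,0,0,0,7.3, -12,0,0,0,0,0,7.3]'
python3 - <<'E'
from h import *
s=st()
sd=snap('side');t=snap('top')
cv2.imwrite('pics/b2.png',np.hstack([cv2.resize(sd['frame'][130:280,190:340,::-1],(400,400)),cv2.resize(t['frame'][130:280,175:375,::-1],(400,300)).repeat(1,0) if 0 else cv2.resize(t['frame'][140:290,175:325,::-1],(400,400))]))
vv,uu=np.mgrid[0:384,0:512]
T=np.array([.4932,.2972,0]);RT=R.from_euler('z',16.87,degrees=True).as_matrix()
for nm,S in(('top',t),('side',sd)):
  Q=bydepth(S,np.c_[uu.ravel(),vv.ravel()]).reshape(384,512,3);h=cv2.cvtColor(S['frame'],cv2.COLOR_RGB2HSV)
  r=((h[...,0]<8)|(h[...,0]>172))&(h[...,1]>150)&(h[...,2]>50)&np.all((Q>[.45,.2,-.01])&(Q<[.65,.42,.1]),axis=2)
  q=(Q[r]-T)@RT
  print(nm,r.sum(),np.percentile(q,[2,50,98],axis=0).round(4).tolist())
  top=Q[r&(Q[...,2]>.037)]
  if len(top)>20:
    c=top.mean(0);nn=np.linalg.svd(top-c)[2][2];print(' top face',len(top),'tilt',np.degrees(np.arccos(abs(nn[2]))),(c-T)@RT)
E
```

```text
t: 17.25
tcp_pos: [0.4839, 0.3026, 0.2338]
tool_rot: [-0.698, -0.11, 0.098, 0.701]
force: [1.1, 1.0, -0.1]
finger_gap: 0.853
t: 17.67
tcp_pos: [0.3609, 0.2653, 0.2282]
tool_rot: [-0.699, -0.105, 0.104, 0.699]
force: [0.9, 0.5, 0.4]
finger_gap: 0.858
t17.67 tcp [0.3609 0.2653 0.2282] q [ 0.38  0.32  1.88  0.    0.94 -1.48] F [0.85 0.52 0.38] M [-0.01 -0.02  0.03] gap 0.858
[[0.956, 0.001, -0.292], [0.292, 0.0, 0.956], [0.001, -1.0, 0.0]]
top 144 [[0.0396, -0.0161, 0.0376], [0.0617, 0.0068, 0.0429], [0.0846, 0.0282, 0.047]]
 top face 143 tilt 0.9957974866537653 [0.06123162 0.00597202 0.04297867]
side 261 [[0.0407, -0.0152, 0.0079], [0.0681, 0.0296, 0.0382], [0.0916, 0.0398, 0.0465]]
 top face 138 tilt 2.4348179676947326 [0.06591135 0.01496069 0.04343551]
```

View pics/b2.png

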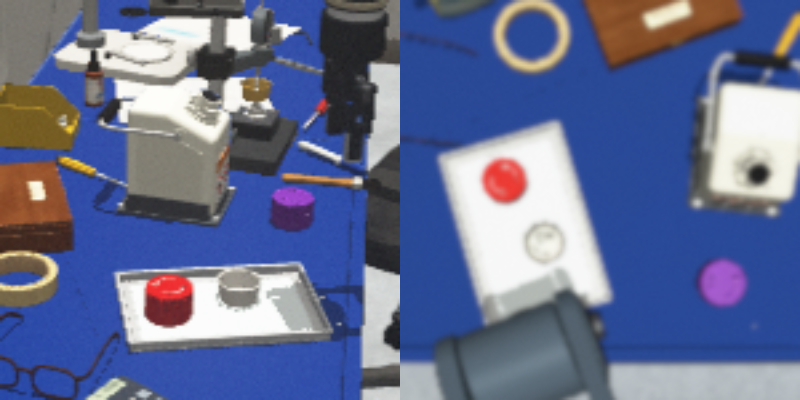

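The cap stands flat and upright at (168,300) in the side crop and (505,180) in the top crop. The cup maps to pixel (229.4,230.8) against (229.2,230.8) at the start, so it has not moved. The handle is still back and the arm is clear. Handing in.

```bash
python3 -c "
from station import manip
print(manip.sign_off())"
```

```text
the job is handed in; nothing more can be done
None
```

I folded the handle right back and opened the can. I pushed the cap down along the neck and turned it about 82° anticlockwise under roughly 24 N, then lifted it off. It now stands right way up in the drip tray, next to the rinse cup. I handed in at about 18 s of the 58 s allowed; sign-off reported no verdict.

**Last checks:**
- **Cap:** its top is at about 43 mm, level with a 40 mm cap on the 3 mm tray floor. It sits at about (61, 6) mm in the tray's frame, well inside the rim. The two views gave slightly different tilts, 1.0° from the top and 2.4° from the side, and centres a few mm apart. Both are within limits.
- **Handle:** it stays folded back, at about 2.05 rad when I let it go.
- **Cup:** it had not moved in the pictures.
- **Other objects:** nothing else looked disturbed, though I did not measure each one.
- **Thread angle:** I could not read it directly. I take it as undone because of the turn made and because the cap lifted off with almost no force.

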